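# Clear the offcut and hold the loaded tote level

### The job

A wooden offcut has been left lying along the top of the small plywood tool tote, over its handle bar. Take it off and lay it gently, flat, on a clear patch of the bench; then lift the tote, with the steel collar and the little jar still in it, and hold it level and still about 12 cm clear of the bench, never tipping it on the way. Finish while still holding it up (do not put it down), and leave everything else on the bench as it stands.

Things in the scene. Friction and masses are not known exactly. Their poses are not given: they have to be found in the camera images.
- tote: Loose plywood tool tote, 0.39 kg empty (+/-15%). Origin: centre of underside; y along it (212 mm), x across (120 mm), z up. Floor 8 mm thick, side walls 45 mm high, a 35 mm high divider at y = 0 makes two compartments, 91 (y) x 108 mm. End boards at y = +/-100 mm, 12 mm thick, 120 mm wide up to 55 mm, 66 mm wide above, tops at 125 mm, are joined by a handle bar.
- tote_bar (a point): Middle of the tote's handle bar: a level bar along the tote's y, free length 188 mm, 16 mm wide (x) by 20 mm high, its centre 108 mm above the tote's underside. Axes as the tote's. The loaded tote's balance point lies a little off the middle of the bar, towards the heavy collar (typically about 2 cm).
- offcut_mid (a point): Centre of the offcut: a loose flat strip of light wood, 230 mm (its y) x 40 mm (its x) x 12 mm thick (z), 55 g. It starts lying on the tops of the two end boards, along the handle bar, about 7 mm above it.
- collar: Steel shaft collar (thick ring), loose, outside diameter 56 mm, bore 24 mm, 22 mm high, about 0.35 kg (give or take 20%), lying flat on the tote's floor in one of the two compartments. Origin: centre of its underside.
- jar: Small closed clear jar with a white cap, loose, 44 mm diameter, 46 mm high, 30 g, standing on the tote's floor in the other compartment. Origin: centre of its underside.
- hammer: Bystander: hammer lying on the far part of the bench, 260 mm long along its x (roughly across the bench), head 100 mm wide, origin at its middle on the bench.
- glue: Bystander: white glue bottle, 56 mm diameter, 150 mm high, standing. Origin: centre of its underside.
- screws: Bystander: glass jar of 64 mm diameter, 70 mm high, standing. Origin: centre of its underside.
- sandblock: Bystander: cork sanding block lying on the bench, 95 mm (x) x 60 mm (y) x 30 mm high. Origin: centre of its underside.
- tape: Bystander: roll of paper tape lying flat, 90 mm diameter, 24 mm high. Origin: centre of its underside.
- square: Bystander: small try square lying flat: dark wood stock 85 mm (its x) x 22 mm x 18 mm high, with a steel blade 22 mm wide that runs 120 mm to its +y from the stock's +x end. Origin: centre of the stock's underside.
- driver: Bystander: screwdriver with a green handle, lying along its x, some 200 mm long. Origin: about its middle.
Things that resemble listed ones, but are neither listed nor needed, are in the scene too. What is shaped like the part that bears offcut_mid but turquoise is not meant.

How it is judged:
By the outcome, as a careful person would: the job done as asked, in the order asked, and still so for the second after the job is handed in, while the arm keeps its last pose, push and grip.
It also fails if it takes over 58 s, if anything falls off the work surface, if the arm or the gripper's body presses on something with over 40 N, if the wrist force passes 120 N, or if a joint passes its speed limit or range.

### The arm

A 6-joint arm with a two-finger parallel gripper is mounted at the origin on the work surface. World frame = base frame: x ahead of the robot, y to its left, z up, the work surface at z = 0. Lengths are in m, angles in rad, forces in N, time in s.
With the tool pointing down it reaches from about 0.275 to 0.775 m from the base axis. Payload 14.6 kg.
Tool frame: the origin (TCP) lies at the very end of the fingers, on their centre line; the grasp point (between the pads) lies 19 mm behind it; z points along the fingers, y is the direction in which the jaws open and shut (so a half turn about z gives the same grasp; the last joint's range is limited). The gripper opens to 85 mm and grips with 20 to 120 N. Pads are 22 mm wide; open, the fingers measure 114 mm over their backs; the gripper's body (76 mm by 85 mm) begins 54 mm behind the grasp point. The pads swing forward as they close: fully open they stand 13 mm farther back than shut.
Start: joints at [1.179, 0.263, -0.048, 1.259, 0, 1.415], TCP at [0.123, 0.51, 0.231] pointing down, gripper open.
Joint ranges: [-2.65, 2.65], [-0.89, 1.7], [-1.18, 1.37], [-2.13, 2.11], [-1.35, 1.29], [-3.14, 3.14]. Speed limits (rad/s): [1.89, 1.89, 2.57, 2.79, 3.14, 3.14].

### API

Orientations are given as a rotation vector (axis times angle).
In Python, from workcell import env gives the robot as it stands.
- The arm moves only by the shell command python3 -m creep 'ROWS' [OPENING] [FORCE]. ROWS is a JSON object of lists of equal length, an entry for each row: "translation": the shift along the tool's x, y, z in mm, a list of three; "twist": the turn, a rotation vector about the tool's x, y, z in rad, a list of three. A call has 1 to 8 rows; each row is the pose to reach, as a shift and turn from the pose measured when the call began, along the tool's axes at that moment; what a row does not reach only later rows make up. A row lasts 1/8 s, in which the tool goes at most 62.5 mm and 10.7 degrees, less where a joint would pass 70% of its speed; a pose out of reach is approached as far as the arm can. A call with a gripper value outside its range is refused whole. OPENING is the opening in per cent of the stroke, from 0 (shut) to 100 (fully open), set as the call begins (- or left out, the last holds). The fingers move at their own pace and stop on an object; FORCE is the grip in N (left out, the last holds). Time passes only in rows, so rows that repeat a pose let the fingers close. It gives the time, the measured TCP pose, the force and the opening at its end, in the units of the state.
- env.state(): the state, without advancing time (a new reading comes with each control period).
- env.snapshot(name): name is "scene" or "side" or "wrist"; returns a dict with "img" (420x560x3 uint8, red, green, blue), "z_map" (420x560 float32, m along the optical axis (not along the pixel's ray), 0 where there is no reading), "fx", "fy", "cx", "cy" (pixels), "camera_from_world" (4x4, takes a point from world to camera coordinates). Camera axes: x right, y down, z forward; pixel columns grow to the right and rows downward; lengths in m; the calibration is good to about 2 mm. A picture is of the moment at which its call begins.
- env.close_job(): hands the job in, once; it reports no verdict.
Trained networks look in a picture, given as the dict that the camera call returned (one of the last four; its "shot" number tells which), for a name from the list of things; names that differ only in an ending like _2 or _b are one class to them, and where a whole thing is asked for, a point or a joint stands for the part that bears it (a point fixed in the world has none). Each returns a list of dicts, best first, with "confidence" (0 to 1); they miss things now and then, are a little off and sometimes report something else, mostly with a low value. They report only what shows in the picture. A call takes as long as a camera call. They do not tell look-alikes from the thing itself.
- env.recognise(picture, target): "rect" ([left, top, width, height] in pixels, round what is visible of it).
- env.tip_of(picture, target): "xy" ([column, row] in pixels: a listed point, or the origin of a listed thing).
The state is a dict: "time_s": time; "joints": joint angles; "qd": joint speeds; "joint_torque": joint torques, N m; "ee_pos": TCP position; "orientation": TCP orientation; "wrist_force": force on the tool from outside, world axes, zero at the start; "moment": the same for the moment, N m; "width": finger opening in m.
Only numpy, scipy, OpenCV 4.12 (cv2) and the standard library are available. Lean on these libraries where they do the work, as an engineer would, in place of code of your own. Each camera call takes 0.05 s, during which the arm holds its last target. There are 200 camera calls.

## Working session

There is one attempt and no reset: what is moved stays moved. The work goes in short steps, Python scripts to look and compute and a shell command to move; the robot and the scene stay as the last step left them, time stands still between calls to the robot, and variables do not carry over. Pictures are saved under pics/ and viewed, about 8 in all and at most 12, crops included, and the job is handed in when it is done.

```bash
mkdir -p pics; cat > h.py <<'E'
import numpy as np, cv2
from workcell import env
from scipy.spatial.transform import Rotation as R
def cloud(s):
    z=s["z_map"]; v,u=np.indices(z.shape)
    p=np.stack([(u-s["cx"])/s["fx"]*z,(v-s["cy"])/s["fy"]*z,z],-1)
    T=np.linalg.inv(s["camera_from_world"]); w=p@T[:3,:3].T+T[:3,3]; w[z==0]=np.nan; return w
def save(s,n): cv2.imwrite(f"pics/{n}.png",s["img"][:,:,::-1])
def tool(): 
    st=env.state(); return np.array(st["ee_pos"]),R.from_rotvec(st["orientation"]),st
E
python3 - <<'E'
from h import *
p,r,st=tool(); print(st["time_s"],p,r.as_matrix().round(3),st["wrist_force"],st["width"])
for c in ("scene","side"):
    s=env.snapshot(c); save(s,c+"1"); w=cloud(s); np.save(c+"1.npy",w)
    for t in ("tote","tote_bar","offcut_mid","collar","jar","hammer","glue","screws","sandblock","tape","square","driver"):
        for d,e in zip(env.tip_of(s,t)[:2],env.recognise(s,t)[:2]):
            u,v=np.clip(np.round(d["xy"]).astype(int),0,[559,419]); print(c,t,round(d["confidence"],2),np.round(d["xy"]),w[v,u].round(3),np.round(e["rect"]))
E
python3 - <<'E'
import cv2,numpy as np
cv2.imwrite("pics/both1.png",cv2.resize(np.vstack([cv2.imread("pics/scene1.png"),cv2.imread("pics/side1.png")]),(400,600)))
E
```

```text
0.0 [0.12305543 0.51008848 0.23083043] [[-0.972  0.235 -0.   ]
 [ 0.235  0.972 -0.001]
 [ 0.    -0.001 -1.   ]] [ 0.50577366 -0.30977753  0.16589957] 0.0853914618477626
scene tote 0.66 [153. 195.] [ 0.434 -0.355  0.03 ] [230. 193.  95.  69.]
scene tote 0.64 [279. 232.] [0.52  0.015 0.009] [102. 216.   8.  47.]
scene tote_bar 0.58 [276. 200.] [nan nan nan] [232. 191.  92.  70.]
scene offcut_mid 0.65 [372. 173.] [0.245 0.272 0.011] [234. 181.  93.  38.]
scene offcut_mid 0.61 [277. 198.] [0.528 0.011 0.138] [341. 151.  56.  43.]
scene collar 0.53 [296. 232.] [0.535 0.061 0.029] [287. 222.  20.  18.]
scene jar 0.79 [260. 232.] [ 0.533 -0.035  0.017] [255. 213.  14.  20.]
scene hammer 0.68 [272. 325.] [0.808 0.03  0.019] [212. 304. 120.  40.]
scene glue 0.86 [394. 304.] [0.746 0.292 0.047] [387. 259.  31.  48.]
scene screws 0.91 [158. 285.] [ 0.736 -0.246  0.028] [140. 257.  31.  37.]
scene tape 0.6 [400. 220.] [ 0.43   0.342 -0.001] [387. 205.  34.  32.]
scene square 0.8 [450. 274.] [0.624 0.44  0.018] [442. 253.  62.  41.]
scene driver 0.54 [105. 243.] [ 0.605 -0.433  0.007] [100. 213.  10.  43.]
side tote 0.64 [290. 229.] [ 0.449 -0.081  0.085] [263. 178.  58.  74.]
side tote_bar 0.77 [290. 197.] [ 0.5   -0.011  0.139] [263. 176.  57.  74.]
side offcut_mid 0.68 [172. 217.] [0.222 0.262 0.015] [276. 171.  33.  47.]
side offcut_mid 0.56 [292. 192.] [0.523 0.01  0.137] [280. 136.  14.  39.]
side collar 0.46 [282. 216.] [0.51  0.042 0.031] [274. 209.  13.  10.]
side glue 0.89 [285. 173.] [0.573 0.114 0.137] [281. 136.  12.  37.]
side sandblock 0.89 [342. 321.] [ 0.382 -0.382  0.03 ] [324. 298.  34.  39.]
side tape 0.74 [285. 170.] [0.701 0.285 0.025] [208. 178.  25.  16.]
side tape 0.73 [247. 165.] [0.616 0.432 0.006] [317. 175.  64.  35.]
side square 0.47 [248. 165.] [0.619 0.428 0.007] [238. 152.  18.  19.]
side driver 0.84 [416. 300.] [ 0.585 -0.443  0.027] [401. 295.  15.  31.]
```

View pics/scene1.png

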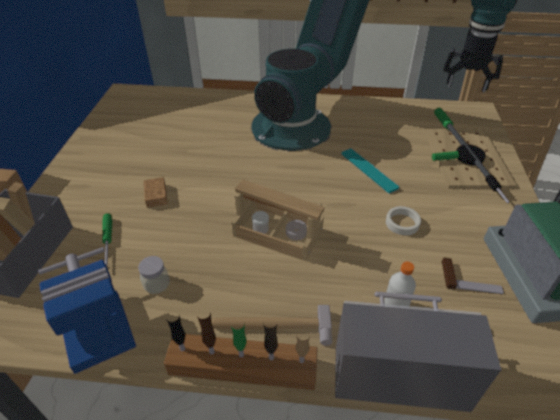

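View pics/side1.png

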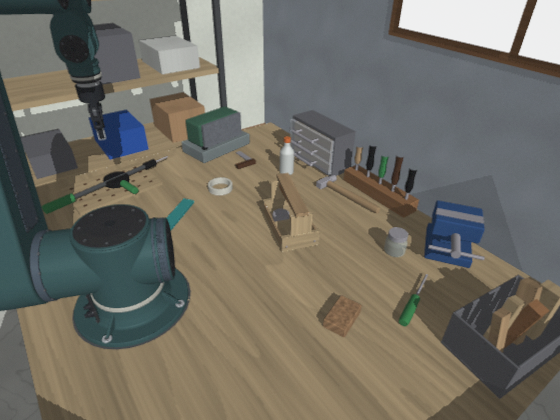

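The scene view shows the tote at about (278,220) with the tan offcut along it. The collar is on the right at (296,232) and the jar on the left at (260,222). The turquoise look-alike is at (370,170). The bench looks clear left of the tote, around (200,220). Next I measure the offcut axis and the heights in that area.

```bash
python3 - <<'E'
from h import *
for c in ("scene1","side1"):
    w=np.load(c+".npy").reshape(-1,3); w=w[~np.isnan(w[:,0])]
    m=(abs(w[:,0]-.525)<.15)&(abs(w[:,1]-.01)<.15)
    q=w[m&(w[:,2]>.131)&(w[:,2]<.15)]
    rc=cv2.minAreaRect(q[:,:2].astype(np.float32)); e=np.linalg.svd(q[:,:2]-q[:,:2].mean(0),full_matrices=False)[2][0]
    print(c,len(q),q.mean(0),np.median(q[:,2]),rc,"axis yaw",np.degrees(np.arctan2(e[1],e[0])))
    t=w[m&(w[:,2]>.02)&(w[:,2]<.15)]; print(" tote extents",t.min(0),t.max(0),cv2.minAreaRect(t[:,:2].astype(np.float32)))
    # obstacle map
    o=w[(w[:,2]>.012)&(w[:,2]<.3)&(w[:,0]>.2)&(w[:,0]<.75)&(abs(w[:,1])<.45)]
    H=np.histogram2d(o[:,0],o[:,1],bins=[np.arange(.2,.76,.05),np.arange(-.45,.46,.05)])[0].astype(int); print(H)
E
```

```text
scene1 1146 [0.52706352 0.01675355 0.13646588] 0.13657314781677055 ((0.5242606401443481, 0.01294446736574173), (0.22931566834449768, 0.045840442180633545), 69.74918365478516) axis yaw -111.2952633857077
 tote extents [ 0.4318594  -0.10860051  0.02000204] [0.60730563 0.12925301 0.14161657] ((0.5186527967453003, 0.01471167802810669), (0.230028435587883, 0.1239708736538887), 71.98917388916016)
[[  0   0   0   0   0   0   0   0   0   0   0   0   0  21  68   2   0   0]
 [  0   0   0   0   0   0   0   0   0   0   0   0   0   0  45  42   0   0]
 [  0   0   0   0   0   0   0   0   0   0   0   0   0   0   0  36   0   0]
 [  2 150  44   0   0   0   0   0   0   0   0   0   0   0   0   0   0   0]
 [  0 148 154   0   0   0   0  52  62   0   0   0   0   0   0  93 100   0]
 [  0  42   2   0   0   0   0 351 135 149 101  15   0   0   0 119  76   0]
 [ 39   0   0   0   0   0  51 497 520 460 361 154   0   0   0   0   0   0]
 [125   0   0   0   0   0   0  96 191 236 435 220   0   0   0   0   0  81]
 [ 62   0   0   0   0   0   0   0   0   0  84   0   0   0   0   0   0 154]
 [ 18   7   0  69  19   0   0  
[... 640 characters left out ...]
  0   0  49  56   0   0]
 [  0  11   1   0   0   0   0   0   0   0   0   0   0   0   0  23   0   0]
 [ 33 397  60   0   0   0   0   0   0   0   0   0   0   0   0   2   1   0]
 [  0 250 135   0   0   0   0 137  64   1   0   0   0   0   2  78  42   0]
 [  0  12   1   0   0   0   1 678  69 144  87  45   0   0   2  40  48   0]
 [ 36   0   0   0   0   0  96 191  88 223 195 355   0   0   0   0   0   0]
 [121   0   0   0   0   0   0   3   0   5 100  32   0   0   0   0   0  35]
 [ 31   0   0   0   0   0   0   0   0   0   0   0   0   0   0   0   0  44]
 [ 16  15   0 271  38   0   0   0   0   0   0   0   0   0  65  54   0   5]
 [147  46   0 182  30   0   0   0   0   0   0  17   3   0 260  45   0   0]]
```

```bash
python3 -m creep '{"translation":[[-40,-30,0],[-90,-70,0],[-150,-115,0],[-210,-160,0],[-270,-208,0],[-330,-254,0],[-390,-300,0],[-450,-346,0]],"twist":[[0,0,-0.13],[0,0,-0.29],[0,0,-0.46],[0,0,-0.63],[0,0,-0.8],[0,0,-0.97],[0,0,-1.14],[0,0,-1.3]]}' 100 40
cat >> h.py <<'E'
def go(xyz,yaw_y):
    "print tool-frame mm and twist to reach tcp xyz, tool down, jaw axis at yaw_y deg"
    p,r,st=tool(); a=np.radians(yaw_y); y=np.array([np.cos(a),np.sin(a),0]); z=np.array([0,0,-1.]); x=np.cross(y,z)
    t=R.from_matrix(np.stack([x,y,z],1)); print("t",st["time_s"],"p",p.round(4),"d",(r.inv().apply(np.array(xyz)-p)*1000).round(1),"tw",(r.inv()*t).as_rotvec().round(3),"F",np.round(st["wrist_force"],1),"w",round(st["width"],4),"q",np.round(st["joints"],2))
E
python3 -c "
from h import *; go([.523,.013,.231],159)"
```

```text
time_s: 3.5
ee_pos: [0.3914, 0.1804, 0.2315]
orientation: [-1.478, 2.772, -0.0]
wrist_force: [1.1, 1.1, -0.1]
width: 0.0853
t 3.5 p [0.3914 0.1804 0.2315] d [  65.6 -202.6    0.5] tw [-0.     0.    -0.225] F [ 1.1  1.1 -0.1] w 0.0853 q [ 0.24  0.1  -0.26  1.21  0.   -0.74]
```

```bash
python3 -m creep '{"translation":[[15,-48,0],[30,-96,0],[48,-150,0],[65,-195,0],[66,-203,0],[66,-203,0],[66,-203,0]],"twist":[[0,0,-0.08],[0,0,-0.16],[0,0,-0.22],[0,0,-0.225],[0,0,-0.225],[0,0,-0.225],[0,0,-0.225]]}' 70
python3 - <<'E'
from h import *
go([.523,.013,.231],159)
s=env.snapshot("wrist"); save(s,"w1"); w=cloud(s).reshape(-1,3); np.save("w1.npy",w); w=w[~np.isnan(w[:,0])]
m=(abs(w[:,0]-.52)<.12)&(abs(w[:,1])<.15)
for lo,hi in ((.131,.145),(.11,.128)):
    q=w[m&(w[:,2]>lo)&(w[:,2]<hi)]; print(len(q)); 
    if len(q)>20: print(np.median(q[:,2]),cv2.minAreaRect(q[:,:2].astype(np.float32)))
E
```

```text
time_s: 4.38
ee_pos: [0.5225, 0.0134, 0.2317]
orientation: [-1.781, 2.587, 0.0]
wrist_force: [-0.3, -0.8, -0.1]
width: 0.0596
t 4.375 p [0.5225 0.0134 0.2317] d [ 0.2 -0.6  0.7] tw [-0.     0.001  0.001] F [-0.3 -0.8 -0.1] w 0.0596 q [-0.13  0.26 -0.05  1.26  0.   -1.34]
15119
0.13623449551689581 ((0.522812008857727, 0.013171151280403137), (0.2291913777589798, 0.04012533649802208), 68.62107849121094)
1174
0.12398726117723798 ((0.5160645842552185, 0.01063944399356842), (0.21199685335159302, 0.06584132462739944), 71.62207794189453)
```

View pics/w1.png

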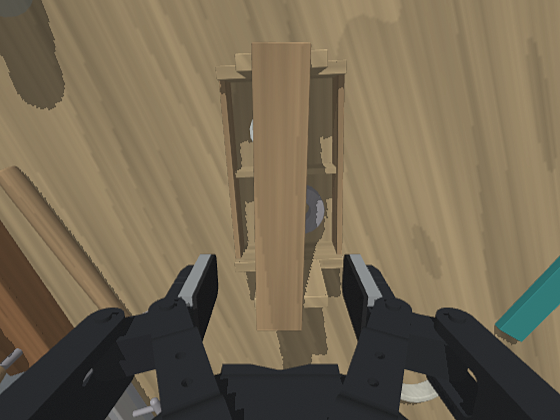

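The wrist view shows the offcut centred between the fingers at column ~280, with the collar lower right at (316,208) and the jar at upper left (252,130). The measured offcut size (229 x 40) matches. Now I descend and grip near the fingertips.

```bash
python3 -m creep '{"translation":[[0,0,30],[0,0,70],[0,0,98],[0,0,109],[0,0,109],[0,0,109]],"twist":[[0,0,0.007],[0,0,0.007],[0,0,0.007],[0,0,0.007],[0,0,0.007],[0,0,0.007]]}'
python3 -m creep '{"translation":[[0,0,0],[0,0,0],[0,0,0],[0,0,0],[0,0,0],[0,0,0]],"twist":[[0,0,0],[0,0,0],[0,0,0],[0,0,0],[0,0,0],[0,0,0]]}' 30 25
python3 - <<'E'
from h import *
go([.523,.013,.231],158.6)
s=env.snapshot("wrist"); save(s,"w2")
E
```

```text
time_s: 5.18
ee_pos: [0.5232, 0.0135, 0.1239]
orientation: [-1.771, 2.592, -0.002]
wrist_force: [-0.5, 0.8, -0.0]
width: 0.0597
time_s: 5.92
ee_pos: [0.5237, 0.0135, 0.125]
orientation: [-1.771, 2.591, -0.004]
wrist_force: [-1.3, 1.2, 7.5]
width: 0.0393
t 5.925 p [0.5237 0.0135 0.125 ] d [ 6.00e-01  1.00e-01 -1.06e+02] tw [-0.004  0.002  0.002] F [-1.3  1.2  7.5] w 0.0393 q [-0.13  0.31 -0.27  0.98  0.   -1.33]
```

View pics/w2.png

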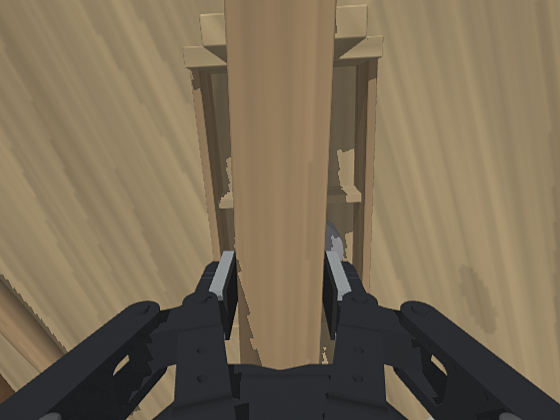

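The pads hold the strip at 39.3 mm. I lift straight up, then carry it 175 mm along tool +y.

```bash
python3 -m creep '{"translation":[[0,0,-8],[0,0,-25],[0,0,-50],[0,30,-60],[0,80,-60],[0,130,-60],[0,165,-60],[0,175,-60]],"twist":[[0,0,0],[0,0,0],[0,0,0],[0,0,0],[0,0,0],[0,0,0],[0,0,0],[0,0,0]]}'
python3 - <<'E'
from h import *
go([.36,.077,.0],158.6)
s=env.snapshot("side"); save(s,"s2"); w=cloud(s).reshape(-1,3)
s=env.snapshot("wrist"); save(s,"w3"); v=cloud(s).reshape(-1,3)
for w in (w,v):
    q=w[(abs(w[:,0]-.36)<.13)&(abs(w[:,1]-.077)<.14)&(w[:,2]>.17)&(w[:,2]<.205)]
    A=np.c_[q[:,:2],np.ones(len(q))]; print(len(q),np.linalg.lstsq(A,q[:,2],rcond=None)[0],q.mean(0))
E
python3 -c "
import cv2;cv2.imwrite('pics/b2.png',cv2.resize(cv2.imread('pics/s2.png')[100:300,120:400],None,fx=2,fy=2))"
```

```text
time_s: 6.98
ee_pos: [0.3591, 0.0776, 0.1851]
orientation: [-1.771, 2.589, -0.005]
wrist_force: [-0.2, -0.7, -0.8]
width: 0.0392
t 6.975 p [0.3591 0.0776 0.1851] d [  0.5  -0.2 185.1] tw [-0.005  0.002  0.003] F [-0.2 -0.7 -0.8] w 0.0392 q [-0.01  0.01 -0.48  1.07  0.   -1.21]
611 [0.01992068 0.00635238 0.19063367] [0.3482161  0.04887372 0.19788084]
35862 [0.00092174 0.00178817 0.19596801] [0.34360443 0.03689182 0.19635069]
```

View pics/b2.png

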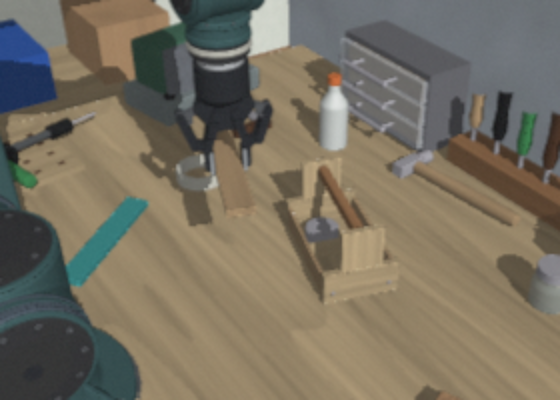

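The strip is held level. Its underside is about 0.7 mm below the TCP, and the path down is clear. I lower it and ease the last part.

```bash
python3 -m creep '{"translation":[[0,0,40],[0,0,90],[0,0,140],[0,0,165],[0,0,174],[0,0,178],[0,0,179],[0,0,179]],"twist":[[0,0,0],[0,0,0],[0,0,0],[0,0,0],[0,0,0],[0,0,0],[0,0,0],[0,0,0]]}'
python3 -m creep '{"translation":[[0,0,1],[0,0,2],[0,0,3],[0,0,4],[0,0,4]],"twist":[[0,0,0],[0,0,0],[0,0,0],[0,0,0],[0,0,0]]}'
```

```text
time_s: 8.07
ee_pos: [0.362, 0.0772, 0.0066]
orientation: [-1.77, 2.589, -0.006]
wrist_force: [0.9, 0.5, -0.1]
width: 0.0395
time_s: 8.7
ee_pos: [0.362, 0.0772, 0.0025]
orientation: [-1.77, 2.589, -0.006]
wrist_force: [0.1, 0.4, -0.4]
width: 0.0391
```

```bash
python3 -m creep '{"translation":[[0,0,0.6],[0,0,1.2],[0,0,1.8],[0,0,1.8]],"twist":[[0,0,0],[0,0,0],[0,0,0],[0,0,0]]}'
```

```text
time_s: 9.2
ee_pos: [0.3619, 0.0772, 0.0006]
orientation: [-1.77, 2.589, -0.006]
wrist_force: [0.6, -0.3, -0.3]
width: 0.0394
```

```bash
python3 -m creep '{"translation":[[0,0,0.5],[0,0,1.0],[0,0,1.5],[0,0,1.5]],"twist":[[0,0,0],[0,0,0],[0,0,0],[0,0,0]]}'
```

```text
time_s: 9.7
ee_pos: [0.362, 0.0772, -0.0002]
orientation: [-1.77, 2.588, -0.006]
wrist_force: [-6.0, -0.5, 26.6]
width: 0.0395
```

Contact at TCP z about 0. I back off slightly to relax the force, open a little and rise.

```bash
python3 -m creep '{"translation":[[0,0,-0.3],[0,0,-0.3]],"twist":[[0,0,0],[0,0,0]]}'
python3 -m creep '{"translation":[[0,0,-0.5],[0,0,-0.5],[0,0,-0.5],[0,0,-0.5]],"twist":[[0,0,0],[0,0,0],[0,0,0],[0,0,0]]}' 72
python3 -m creep '{"translation":[[0,0,-10],[0,0,-40],[0,0,-90],[0,0,-140],[0,0,-190],[0,0,-215],[0,0,-220]],"twist":[[0,0,0],[0,0,0],[0,0,0],[0,0,0],[0,0,0],[0,0,0],[0,0,0]]}'
python3 - <<'E'
from h import *
s=env.snapshot("wrist"); save(s,"w4"); v=cloud(s).reshape(-1,3)
q=v[(abs(v[:,0]-.36)<.13)&(abs(v[:,1]-.077)<.15)&(v[:,2]>.006)&(v[:,2]<.025)]
A=np.c_[q[:,:2],np.ones(len(q))]; print(len(q),np.linalg.lstsq(A,q[:,2],rcond=None)[0],np.median(q[:,2]),cv2.minAreaRect(q[:,:2].astype(np.float32)))
s=env.snapshot("scene"); save(s,"s3"); S=cloud(s)
s2=env.snapshot("side"); S2=cloud(s2)
w=np.vstack([S.reshape(-1,3),S2.reshape(-1,3)]); w=w[~np.isnan(w[:,0])]
m=(abs(w[:,0]-.516)<.13)&(abs(w[:,1]-.0106)<.14)
t=w[m&(w[:,2]>.02)&(w[:,2]<.05)]; print("tote",cv2.minAreaRect(t[:,:2].astype(np.float32)))
t=w[m&(w[:,2]>.11)&(w[:,2]<.13)]; print("top",cv2.minAreaRect(t[:,:2].astype(np.float32)),np.percentile(t[:,2],[50,95]))
for n,p in (("scene",s),("side",s2)):
  C=S if n=="scene" else S2
  for t in ("tote","tote_bar","collar","jar"):
    for d in env.tip_of(p,t)[:2]:
        u,k=np.round(d["xy"]).astype(int); print(n,t,round(d["confidence"],2),C[k,u].round(3))
go([.516,.0106,.22],161.5)
E
```

```text
time_s: 9.95
ee_pos: [0.3621, 0.0773, 0.0001]
orientation: [-1.77, 2.588, -0.006]
wrist_force: [0.4, -0.2, -0.4]
width: 0.0394
time_s: 10.45
ee_pos: [0.362, 0.0772, 0.0006]
orientation: [-1.77, 2.588, -0.006]
wrist_force: [-0.4, 0.1, -0.5]
width: 0.0615
time_s: 11.32
ee_pos: [0.3609, 0.0773, 0.2223]
orientation: [-1.769, 2.586, -0.009]
wrist_force: [-0.2, 0.2, -0.5]
width: 0.0615
10959 [-0.00723934  0.0087366   0.0134067 ] 0.010975139383681498 ((0.4328920245170593, 0.04947430640459061), (0.22973021864891052, 0.19244274497032166), 68.97203063964844)
tote ((0.5163071155548096, 0.008933782577514648), (0.21698623895645142, 0.12527142465114594), 71.5662841796875)
top ((0.516335666179657, 0.010085329413414001), (0.21674075722694397, 0.07072905451059341), 72.02933502197266) [0.11862792 0.12668159]
scene tote 0.8 [0.533 0.008 0.014]
scene tote_bar 0.98 [0.518 0.007 0.118]
scene collar 0.57 [0.533 0.055 0.027]
scene jar 0.53 [ 0.533 -0.034  0.017]
scene jar 0.31 [0.81  0.024 0.013]
side tote 0.9 [ 0.452 -0.077  0.081]
side tote_bar 0.93 [ 0.516 -0.     0.12 ]
side collar 0.49 [0.516 0.044 0.031]
t 11.875 p [0.3604 0.0772 0.2203] d [   5.7 -169.2    1.3] tw [-0.006  0.002 -0.048] F [-0.2  0.6  0.4] w 0.0613 q [-0.01 -0.01 -0.4   1.17  0.   -1.21]
```

View pics/w4.png

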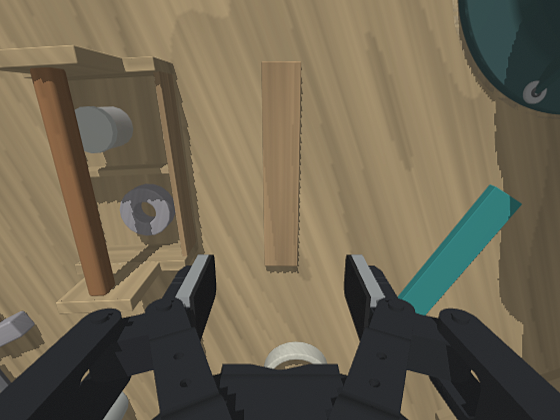

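The wrist view shows the offcut lying flat at (280,165), clear of everything. The tote is undisturbed, with the collar at (147,208) and the jar at (105,130). I compute the balance point from where the collar and jar are.

```bash
python3 - <<'E'
from h import *
s=env.snapshot("wrist"); w=cloud(s); c=np.array([.516,.0103]); a=np.radians(71.8); ax=np.array([np.cos(a),np.sin(a)]); nx=np.array([ax[1],-ax[0]])
f=w.reshape(-1,3); f=f[~np.isnan(f[:,0])]; l=np.c_[(f[:,:2]-c)@nx,(f[:,:2]-c)@ax,f[:,2]]
q=l[(abs(l[:,1]-48)>-1)&(l[:,1]>.008)&(l[:,1]<.09)&(abs(l[:,0])<.05)&(l[:,2]>.026)&(l[:,2]<.033)]; print("collar",len(q),cv2.minAreaRect(q[:,:2].astype(np.float32)))
q=l[(l[:,1]<-.008)&(l[:,1]>-.09)&(abs(l[:,0])<.05)&(l[:,2]>.05)&(l[:,2]<.058)]; print("jar",len(q),cv2.minAreaRect(q[:,:2].astype(np.float32)) if len(q) else 0)
q=l[(abs(l[:,1])<.08)&(abs(l[:,0])<.03)&(l[:,2]>.115)&(l[:,2]<.123)]; print("bar",cv2.minAreaRect(q[:,:2].astype(np.float32)),np.median(q[:,2]))
g=c+.020*ax; print(g); go([g[0],g[1],.22],161.8)
E
```

```text
collar 1587 ((-0.015248838812112808, 0.04653365910053253), (0.05492047965526581, 0.05503764748573303), 23.1717472076416)
jar 1400 ((0.005028320476412773, -0.04501044377684593), (0.042769305408000946, 0.03283796086907387), 89.11743927001953)
bar ((-0.0009612999856472015, -1.893937587738037e-05), (0.017364272847771645, 0.159907728433609), 0.19987912476062775) 0.11699849019266399
[0.5222467  0.02929944]
t 11.925 p [0.3604 0.0772 0.2204] d [ -14.  -168.2    1.5] tw [-0.006  0.002 -0.053] F [ 0.2 -0.4  0.4] w 0.0618 q [-0.01 -0.01 -0.4   1.17  0.   -1.21]
```

```bash
python3 -m creep '{"translation":[[-3,-35,0],[-7,-85,0],[-11,-135,0],[-13,-162,0],[-14,-168,0],[-14,-168,0]],"twist":[[-0.006,0.002,-0.02],[-0.006,0.002,-0.05],[-0.006,0.002,-0.053],[-0.006,0.002,-0.053],[-0.006,0.002,-0.053],[-0.006,0.002,-0.053]]}'
python3 -c "
from h import *; go([.5222,.0293,.088],161.8)"
```

```text
time_s: 12.68
ee_pos: [0.5215, 0.0296, 0.2213]
orientation: [1.842, -2.545, -0.0]
wrist_force: [-0.5, 0.4, -0.1]
width: 0.0612
t 12.675 p [0.5215 0.0296 0.2213] d [  0.   -0.8 133.3] tw [ 0.  0. -0.] F [-0.5  0.4 -0.1] w 0.0612 q [-0.1   0.26 -0.08  1.23  0.   -1.35]
```

```bash
python3 -m creep '{"translation":[[0,0,30],[0,0,75],[0,0,110],[0,0,128],[0,-0.5,133],[0,-0.5,133],[0,-0.5,133]],"twist":[[0,0,0],[0,0,0],[0,0,0],[0,0,0],[0,0,0],[0,0,0],[0,0,0]]}'
python3 -m creep '{"translation":[[0,0,0],[0,0,0],[0,0,0],[0,0,0],[0,0,0],[0,0,0],[0,0,0],[0,0,0]],"twist":[[0,0,0],[0,0,0],[0,0,0],[0,0,0],[0,0,0],[0,0,0],[0,0,0],[0,0,0]]}' 8 80
python3 - <<'E'
from h import *
go([.5222,.0293,.088],161.8)
s=env.snapshot("side"); save(s,"s5"); cv2.imwrite('pics/c5.png',cv2.resize(s["img"][110:290,180:400,::-1],None,fx=3,fy=3))
E
```

```text
time_s: 13.55
ee_pos: [0.5223, 0.0295, 0.0892]
orientation: [-1.841, 2.544, -0.001]
wrist_force: [0.1, 1.6, 0.1]
width: 0.0618
time_s: 14.55
ee_pos: [0.522, 0.0296, 0.0895]
orientation: [-1.841, 2.544, -0.001]
wrist_force: [-3.2, 0.9, 6.0]
width: 0.0147
t 14.55 p [0.522  0.0296 0.0895] d [ 0.2 -0.3  1.5] tw [-0.001  0.    -0.   ] F [-3.2  0.9  6. ] w 0.0147 q [-0.1   0.34 -0.33  0.89  0.   -1.35]
```

View pics/c5.png

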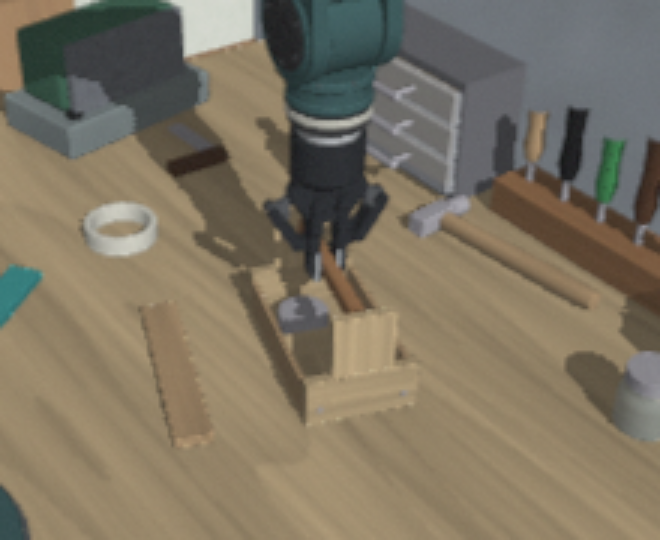

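The fingers grip the bar on the collar side of its middle. I lift a centimetre first and check the moments and tilt.

```bash
python3 -m creep '{"translation":[[0,0,0],[0,0,0],[0,0,-2],[0,0,-4],[0,0,-7],[0,0,-10],[0,0,-12],[0,0,-12]],"twist":[[0,0,0],[0,0,0],[0,0,0],[0,0,0],[0,0,0],[0,0,0],[0,0,0],[0,0,0]]}' 0 100
cat > chk.py <<'E'
from h import *
p,r,st=tool(); print(st["time_s"],p.round(4),"F",np.round(st["wrist_force"],1),"M tool",r.inv().apply(st["moment"]).round(3),"w",st["width"],"tilt deg",np.degrees(np.arccos(-r.as_matrix()[2,2])).round(2))
c=np.array([.516,.0103]); a=np.radians(71.8); ax=np.array([np.cos(a),np.sin(a)]); nx=np.array([ax[1],-ax[0]])
for n in ("scene","side"):
    s=env.snapshot(n); f=cloud(s).reshape(-1,3); f=f[~np.isnan(f[:,0])]; h=p[2]-.0895
    l=np.c_[(f[:,:2]-c)@nx,(f[:,:2]-c)@ax,f[:,2]-h]; E=abs(abs(l[:,1])-.1)<.012
    for sg in (-1,1):
        for lab,k in (("end-top",E&(l[:,1]*sg>0)&(abs(l[:,0])<.036)&(l[:,2]>.11)&(l[:,2]<.14)),("wall-top",(abs(l[:,0]-sg*.057)<.006)&(abs(l[:,1])<.09)&(l[:,2]>.034)&(l[:,2]<.055))):
            print(n,lab,sg,k.sum(),np.percentile(l[k,2],[50,90]).round(4) if k.sum()>5 else "")
save(s,"chk")
E
python3 chk.py
```

```text
time_s: 15.6
ee_pos: [0.522, 0.0296, 0.1016]
orientation: [-1.841, 2.544, -0.001]
wrist_force: [-0.5, 0.5, -6.6]
width: 0.0143
15.6 [0.522  0.0296 0.1016] F [-0.5  0.5 -6.6] M tool [ 0.023 -0.019  0.   ] w 0.014294980392717538 tilt deg 0.06
scene end-top -1 157 [0.1232 0.1259]
scene wall-top -1 26 [0.035  0.0366]
scene end-top 1 150 [0.1236 0.1262]
scene wall-top 1 288 [0.0424 0.0457]
side end-top -1 156 [0.1226 0.1273]
side wall-top -1 113 [0.045  0.0474]
side end-top 1 23 [0.1212 0.1278]
side wall-top 1 65 [0.045  0.0471]
```

It weighs about 6.6 N, the moments are about 0.02 N m and both ends are level. I lift the remaining 108 mm smoothly.

```bash
python3 -m creep '{"translation":[[0,0,-6],[0,0,-18],[0,0,-35],[0,0,-55],[0,0,-75],[0,0,-92],[0,0,-103],[0,0,-108]],"twist":[[0,0,0],[0,0,0],[0,0,0],[0,0,0],[0,0,0],[0,0,0],[0,0,0],[0,0,0]]}'
python3 -m creep '{"translation":[[0,0,0],[0,0,0],[0,0,0],[0,0,0]],"twist":[[0,0,0],[0,0,0],[0,0,0],[0,0,0]]}'
python3 chk.py; python3 -c "
from h import *; s=env.snapshot('scene'); save(s,'s6')"
```

```text
time_s: 16.7
ee_pos: [0.522, 0.0296, 0.2101]
orientation: [-1.841, 2.544, -0.001]
wrist_force: [0.3, -0.3, -6.2]
width: 0.0143
time_s: 17.2
ee_pos: [0.5219, 0.0296, 0.2099]
orientation: [-1.841, 2.544, -0.001]
wrist_force: [-0.3, -0.0, -7.4]
width: 0.0144
17.2 [0.5219 0.0296 0.2099] F [-0.3 -0.  -7.4] M tool [ 0.044 -0.033 -0.036] w 0.014442461083736449 tilt deg 0.06
scene end-top -1 173 [0.1228 0.1257]
scene wall-top -1 142 [0.0395 0.0436]
scene end-top 1 174 [0.1235 0.1256]
scene wall-top 1 355 [0.0419 0.0455]
side end-top -1 174 [0.1219 0.1269]
side wall-top -1 119 [0.0452 0.0476]
side end-top 1 42 [0.1194 0.1263]
side wall-top 1 43 [0.0455 0.0474]
```

View pics/s6.png

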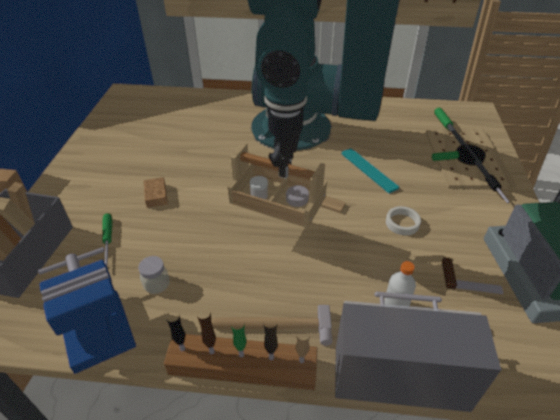

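View pics/chk.png

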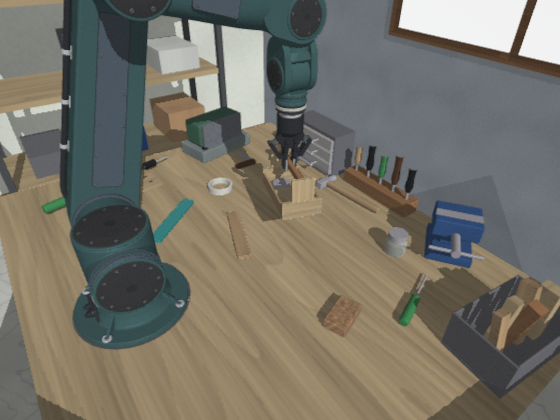

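The tote is up by 120 mm and level. In the scene view the collar (297,196) and jar (259,187) are still in it, and the offcut lies flat on the bench at (238,235) in the side view. The bystanders look unmoved, so I hand in.

```bash
python3 -c "
from workcell import env; env.close_job(); s=env.state(); print(s['time_s'],s['ee_pos'],s['wrist_force'],s['width'])"
```

```text
the job is handed in; nothing more can be done
the job is handed in; nothing more can be done
```

The job is done and handed in at about 17.3 s, with the arm still holding the tote up.

- **Offcut:** I took it off the tote and laid it flat at about (0.36, 0.08), clear of everything else. The vertical force on contact reached about 27 N for a moment before I relaxed it and let go.
- **Tote:** I gripped the bar 2 cm off its middle, towards the collar, at 100 N, and lifted straight up 120 mm. The tool stayed within 0.1° of vertical.
- **Last checks:**
  - The load read about 7 N.
  - End-board tops agreed within about 3 mm at both ends by the 50th and 90th percentile heights.
  - Side-wall tops agreed within 0.5 mm in the side view. The scene view showed a 2 mm difference (90th percentile), on the wall it sees less well.
  - The collar and jar were in their compartments, and the bystanders looked unmoved; I checked those by eye only.
- **Disagreement:** The finger opening read 14.4 mm on the 16 mm bar. The grip did not slip during the lift.
- **Not read:** The state could not be read after hand-in, so the final second is unchecked.

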